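Snap the orange cover onto the block heater

ROBOT

A 6-joint arm with a two-finger parallel gripper is mounted at the origin on the work surface. World frame = base frame: x ahead of the robot, y to its left, z up, the work surface at z = 0. Lengths are in mm, angles in rad, forces in N, time in s.
With the tool pointing down it reaches from about 250 to 725 mm from the base axis. Payload 9.7 kg.
Tool frame: the origin (TCP) lies at the very end of the fingers, on their centre line; the grasp point (between the pads) lies 19 mm behind it (manip.hold_point_z is the distance from the TCP to the grasp point, in mm); z points along the fingers, y is the line along which they close (so a half turn about z gives the same grasp; the last joint's range is limited). The gripper opens to 85 mm and grips with 20 to 120 N. Pads are 22 mm wide; open, the fingers measure 114 mm over their backs; the gripper's body (76 mm by 85 mm) begins 54 mm behind the grasp point. The pads swing forward as they close: fully open they stand 13 mm farther back than shut.
Start: joints at [-1.23, 0.087, 0.176, 1.66, 0, 1.571], TCP at [183.83, -518.366, 231.284] pointing down, gripper open.
Joint ranges: [-3.13, 3.13], [-0.85, 1.81], [-1.15, 1.24], [-2.2, 2.28], [-1.44, 1.52], [-3.14, 3.14]. Speed limits (rad/s): [2.22, 2.22, 2.57, 3.14, 3.14, 3.14].

INTERFACE

Orientations are given as a unit quaternion [w, x, y, z].
In Python, from station import manip, eyes, nets gives the robot as it stands. Calls block until the motion is done:
- manip.reach(position, orientation): joint-space move of the TCP to a pose.
- manip.move_l(position, attitude=None, max_speed=150, until_force=None): straight line of the TCP; attitude=None keeps the orientation; max_speed is the mean speed in mm/s. With until_force (N) it stops when the force on the tool has changed by that much, and returns True; else False.
- manip.set_joints(angles): joint-space move.
- manip.let_go() and manip.gripper_close(effort=None): open the fingers fully, or close them until they stop; effort is the grip in N (None keeps the last).
- manip.sleep(seconds).
- manip.inverse_kinematics(position, orientation): joint angles nearest the present ones, or None.
- manip.read_state(): the state.
- eyes.read_camera(name): name is "scene" or "top" or "wrist"; returns (picture, depth): 400x640x3 uint8, red, green, blue; 400x640 float32, mm along the optical axis (not along the pixel's ray), 0 where there is no reading.
- eyes.camera_params(name): a dict with "fov_y" (degrees; the focal length in pixels is half the picture's height over the tangent of half this angle, whatever the lens; pixels are square), "cx", "cy" (the principal point, pixels), "view" (4x4, takes a point from world to camera coordinates). Camera axes: x right, y down, z forward; pixel columns grow to the right and rows downward; lengths in mm; the calibration is good to about 2 mm. A picture is of the moment at which its call begins: read the wrist's pose just before it. camera_params takes no time and is no camera call; for the wrist camera it gives the pose at the moment of the call.
A pose or a line that the arm cannot do raises manip.Unreachable and nothing moves.
- manip.sign_off(): hands the job in; it is judged then, once.
Trained networks look in the newest picture that a camera, given by its name, has taken for a name from the list of things; names that differ only in an ending like _2 or _b are one class to them, and where a whole thing is asked for, a point or a joint stands for the part that bears it (a point fixed in the world has none). Each returns a list of dicts, best first, with "confidence" (0 to 1); they miss things now and then, are a little off and sometimes report something else, mostly with a low value. They report only what shows in the picture. A call takes as long as a camera call. They do not tell look-alikes from the thing itself.
- nets.outline_of(camera, target): "mask" (400x640 bool, what is visible of it) and "bbox" ([centre column, centre row, width, height] in pixels, round what is visible of it).
The state is a dict: "t": time; "q": joint angles; "joint_velocities": joint speeds; "joint_efforts": joint torques, N m; "tool_pos": TCP position; "orientation": TCP orientation; "ft_force": force on the tool from outside, world axes, zero at the start; "moment": the same for the moment, N m; "width": finger opening in mm; "grasp_force": force on a finger pad.
Only numpy, scipy, OpenCV 4.12 (cv2) and the standard library are available. Lean on these libraries where they do the work, as an engineer would, in place of code of your own. Each camera call takes 0.05 s, during which the arm holds its last target. There are 200 camera calls.

TASK

Fit the orange cover onto the vial block of the white block heater: set it squarely over the metal rim, press it straight down until both black clip arms have snapped under the rim and it sits fully home, then let go and leave it closed. Press with care, since the vials crack if the cover is forced onto the block with more than 50 N, keep the cover upright, and leave the other things on the bench where they are.

Things in the scene. Friction and masses are not known exactly. Their poses are not given: they have to be found in the camera images.
- heater: White block heater, fixed; origin under its middle. Case 150 x 170 x 60 mm (x, y, height), black control panel on its -x face. From the case rises the dark vial block, 86 x 66 mm, with a flat aluminium rim on top and eight blue-capped vials that reach 17 mm above the rim; the cover clears them.
- rim (a point): Centre of the rim's top face, 106 mm above the bench when unloaded; x, y along the rim, z up. The rim is a flange 100 mm (x) x 70 mm (y) x 3 mm thick, overhanging the block by 7 mm at its x ends, where the clips catch. Block and rim float on springs of about 1.5 N per mm: they sink straight down under load, by up to 18 mm at about 27 N, then stop hard, and rise again.
- cover_grip (a point): Centre of the black grip fin of the loose orange cover (about 0.17 kg, varies). Fin 14 mm (x: grasp it so) x 60 mm (y) x 46 mm tall, on the middle of the cover's flat 112 x 82 mm top. The point is half-way up the fin: 23 mm above the cover's top face, 76 mm above the lower edge of its walls, on which it stands on the bench. z up.
- cover: The orange cover: a hood open below, the same either way round; origin at the middle of its lower edge, x across the fin, y along it. Walls have 2 mm play on each side of the rim in y, 1.5 mm in x; their lowest 8 mm flare out by 25 degrees as a lead-in. A clip arm hangs in the middle of each x end.
- cover_seat (a point): Middle of the cover's inner seat ledge, 24 mm above its lower edge, 52 mm below cover_grip. It meets rim when home (within 1 mm of play); merely laid on, clips resting on the rim, it is about 11 mm higher. Passing the rim takes 8 to 18 N of push in all, varying with friction; the push eases as the clips snap in. 21 to 24 N is always enough.
- clip_a (a joint): Clip arm at the cover's +x end, rigid, 26 mm wide, hinged under the top with a spring; rad, 0 at rest (also when snapped under the rim), positive as it is pushed outwards, about 0.1 while its nose rides over the rim.
- clip_b (a joint): The same clip arm at the cover's -x end.
- beaker: Bystander, to be left alone: glass beaker, 70 mm wide, 95 mm tall. Origin at the centre of its underside.
- small_beaker: Bystander, to be left alone: small glass beaker, 52 mm wide, 70 mm tall. Origin at the centre of its underside.
- jar: Bystander, to be left alone: brown reagent jar with red cap, 60 mm wide, 110 mm tall. Origin at the centre of its underside.
- wash_bottle: Bystander, to be left alone: white wash bottle with red cap, 66 mm wide, 170 mm tall. Origin at the centre of its underside.
- flask: Bystander, to be left alone: green glass conical flask, 72 mm wide at the foot, 105 mm tall. Origin at the centre of its underside.
- pipette_pump: Bystander, to be left alone: red pipette pump with white ends lying on the bench, about 165 x 24 x 22 mm, long along its x. Origin at the centre of its underside.
- spare_lid: Bystander, to be left alone: plain white lid without clips for another block, 110 x 80 x 26 mm with its knob; not the one to fit. Origin at the centre of its underside.
Things that resemble listed ones, but are neither listed nor needed, are in the scene too. What is shaped like the heater but red is not meant.

How it is judged:
By the outcome, as a careful person would: the job done as asked, in the order asked, and still so for the second after the job is handed in, with the robot touching nothing.
It also fails if it takes over 48 s, if anything falls off the work surface, if the arm or the gripper's body presses on something with over 40 N, if the wrist force passes 120 N, or if a joint passes its speed limit or range.

## Working session

There is one attempt and no reset: what is moved stays moved. The work goes in short steps, each a Python script; the robot and the scene stay as the last script left them, time stands still between calls to the robot, and variables do not carry over. Pictures are saved under pics/ and viewed, at most 10 in all, crops included, and the job is handed in when it is done.

```bash
mkdir -p pics; ls; cat > h.py <<'E'
import numpy as np, cv2
from station import manip, eyes, nets
def cam(n):
    p=eyes.camera_params(n); im,d=eyes.read_camera(n); return im,d,p
def pts(d,p,mask=None):
    f=200/np.tan(np.radians(p["fov_y"])/2)
    v,u=np.nonzero((d>0)&(mask if mask is not None else True)); z=d[v,u]
    c=np.stack([(u-p["cx"])/f*z,(v-p["cy"])/f*z,z,np.ones_like(z)],1)
    return (c@np.linalg.inv(np.array(p["view"])).T)[:,:3],u,v
def save(n,im): cv2.imwrite(n,cv2.cvtColor(im,cv2.COLOR_RGB2BGR))
E
python3 - <<'E'
from h import *
for n in("top","scene"):
    im,d,p=cam(n); save(f"pics/{n}.png",im); np.savez(n,im=im,d=d)
    for t in("heater","cover"):
        for r in nets.outline_of(n,t):
            P,_,_=pts(d,p,r["mask"])
            print(n,t,round(r["confidence"],2),np.round(r["bbox"]),np.median(P,0).round() if len(P) else None, P[:,2].max() if len(P) else 0)
print(manip.read_state()["t"], eyes.camera_params("top"))
E
```

```text
pics
top heater 0.7 [393. 183.  62.  57.] [ 546. -221.   61.] 130.73657958588683
top heater 0.7 [383. 263.  69.  67.] [ 310. -179.   60.] 130.9158656368893
top cover 0.95 [250. 194.  43.  44.] [534. 211.  53.] 105.29855910050787
scene heater 0.69 [268. 280.  90.  92.] [ 580. -255.   60.] 127.2916006123321
scene heater 0.66 [210. 221.  77.  69.] [ 345. -211.   58.] 124.15951300970528
scene cover 0.56 [363. 165.  40.  44.] [554. 193.  51.] 101.04478194766182
0.3 {'fov_y': 45.32249864641483, 'cx': 311.44273118760344, 'cy': 195.2382583314598, 'view': array([[-2.76784075e-02, -9.99609306e-01, -3.89104756e-03,
         3.52845389e+01],
       [-9.80498699e-01,  2.79064870e-02, -1.94534133e-01,
         5.23729858e+02],
       [ 1.94566715e-01, -1.56922792e-03, -9.80888032e-01,
         1.41755362e+03],
       [ 0.00000000e+00,  0.00000000e+00,  0.00000000e+00,
         1.00000000e+00]])}
```

View pics/top.png

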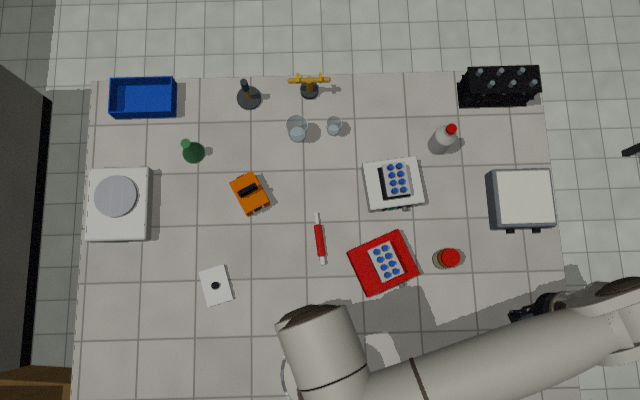

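View pics/scene.png

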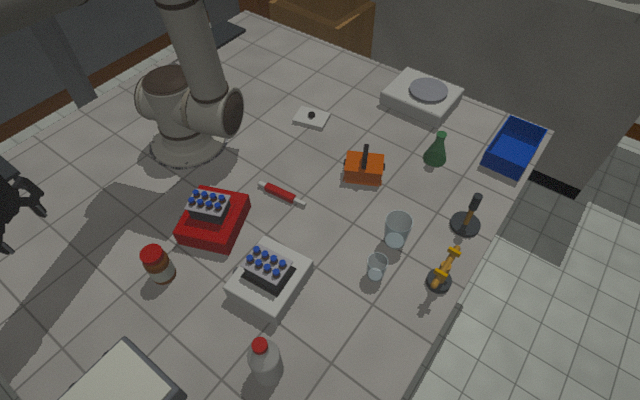

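The top view shows two heaters: white at (393,183), and red at (383,263), which is the decoy. The orange cover is at (250,194), with its fin along the row direction. Other possible confusions are the spare lid (215,285), white hotplate (118,205) and grey box (520,200). I choose the white heater and the orange cover.

```bash
cat >> h.py <<'E'
def rect(P,zl,zh,c=None,r=None):
    m=(P[:,2]>zl)&(P[:,2]<zh)
    if c is not None: m&=np.hypot(*(P[:,:2]-c).T)<r
    Q=P[m]
    (cx,cy),(w,h),a=cv2.minAreaRect(Q[:,:2].astype(np.float32))
    return np.round([cx,cy,w,h,a,Q[:,2].mean(),len(Q)],2)
E
python3 - <<'E'
from h import *
T=np.load("top.npz"); S=np.load("scene.npz")
for n,D in(("top",T),("scene",S)):
    P,_,_=pts(D["d"],eyes.camera_params(n))
    print(n,"covertop",rect(P,46,58,(534,211),85),"fin",rect(P,85,110,(534,211),60))
    print("case",rect(P,54,64,(546,-221),125),"rim",rect(P,100,111,(546,-221),75),"caps",rect(P,113,135,(546,-221),80))
a=T["im"][140:240,210:310]; b=T["im"][140:240,343:443]
save("pics/crop.png",cv2.resize(np.hstack([a,b]),None,fx=4,fy=4,interpolation=cv2.INTER_CUBIC))
s=manip.read_state(); print(s["orientation"],s["ft_force"],manip.hold_point_z)
p=eyes.camera_params("wrist"); V=np.linalg.inv(p["view"]);print(p["fov_y"],V.round(2))
E
```

```text
top covertop [539.28 213.14 119.23  82.12  27.54  52.53 754.  ] fin [540.73 213.79  16.01  58.23  28.41  96.93 113.  ]
case [ 556.03 -231.24  152.2   171.1     6.83   59.45 1549.  ] rim [ 556.65 -231.22  100.79   70.7     7.16  105.81  529.  ] caps [ 556.85 -230.8    87.37   42.03    5.77  121.95  209.  ]
scene covertop [544.06 211.   112.36  85.39  28.61  51.57 734.  ] fin [543.7  211.87  13.91  64.29  27.5   97.04  86.  ]
case [ 560.23 -233.38  150.58  170.84    6.61   59.4  2548.  ] rim [ 559.65 -232.73  101.87   71.56    7.5   105.55  826.  ] caps [ 559.77 -233.57   89.41   41.34    5.77  121.19  350.  ]
[-2.04536086e-04  9.85516143e-01  1.69581514e-01 -1.46287226e-05] [-0.26746343 -0.7658606  -0.47417352] 18.700000000000003
71.16777009572678 [[ 3.3000e-01 -9.0000e-01 -2.8000e-01  2.5585e+02]
 [-9.4000e-01 -3.2000e-01 -1.0000e-01 -4.9236e+02]
 [-0.0000e+00  3.0000e-01 -9.5000e-01  3.7375e+02]
 [ 0.0000e+00  0.0000e+00  0.0000e+00  1.0000e+00]]
```

View pics/crop.png

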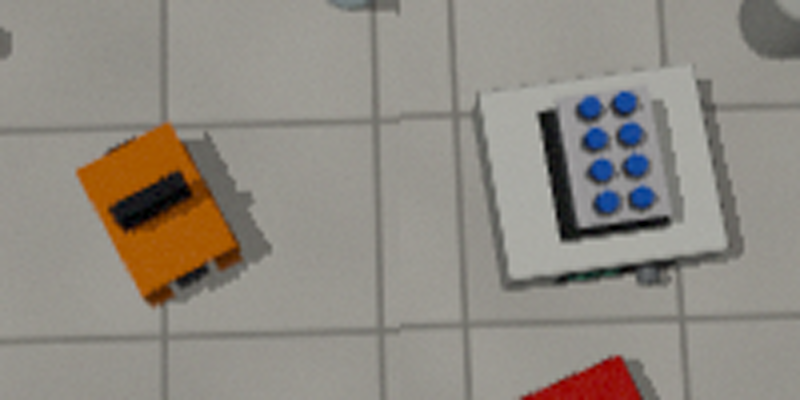

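The crop confirms it: orange cover with a black fin on the left, white heater with the rim and 8 blue caps on the right. Next come close wrist measurements of both.

```bash
cat >> h.py <<'E'
from scipy.spatial.transform import Rotation as R
def down(yaw,half=0):
    "tool z down, tool y along yaw (deg)"
    a=np.radians(yaw+180*half); c,s=np.cos(a),np.sin(a)
    q=R.from_matrix(np.array([[-s,c,0],[c,s,0],[0,0,-1.]]) .T.T if 0 else np.column_stack([(s,-c,0),(c,s,0),(0,0,-1)]))
    m=np.column_stack([np.cross((c,s,0),(0,0,-1)),(c,s,0),(0,0,-1)])
    return R.from_matrix(m).as_quat(scalar_first=True)
E
# tidy helper
python3 - <<'E'
s=open('h.py').read().split('\n')
open('h.py','w').write('\n'.join(l for l in s if not l.startswith('    q=R.from_matrix(np.array'))) 
E
python3 - <<'E'
from h import *
for h in(0,1):
    print(h,[None if (q:=manip.inverse_kinematics(p,down(y,h))) is None else np.round(q,2) for p,y in (((558,-232,280),7),((541,213,280),28),((541,213,75),28),((558,-232,150),7))])
E
```

```text
0 [array([-0.39,  0.25,  0.46,  1.78,  0.  ,  1.05]), array([0.38, 0.19, 0.39, 1.77, 0.  , 1.46]), array([ 0.38,  0.16, -0.05,  1.37,  0.  ,  1.46]), array([-0.39,  0.2 ,  0.15,  1.52,  0.  ,  1.05])]
1 [array([-0.39,  0.25,  0.46,  1.78,  0.  , -2.09]), array([ 0.38,  0.19,  0.39,  1.77,  0.  , -1.68]), array([ 0.38,  0.16, -0.05,  1.37,  0.  , -1.68]), array([-0.39,  0.2 ,  0.15,  1.52,  0.  , -2.09])]
```

```bash
python3 - <<'E'
from h import *
for nm,pos,yaw in(("heater",(558,-232,280),7.1),("cover",(541,213,250),28)):
    manip.reach(pos,down(yaw)); manip.sleep(.3)
    im,d,p=cam("wrist"); save(f"pics/w_{nm}.png",im); P,_,_=pts(d,p)
    c=np.array(pos[:2])
    if nm=="heater": print("case",rect(P,54,64,c,125),"rim",rect(P,101,110,c,70),"caps",rect(P,115,135,c,70))
    else: print("top",rect(P,48,57,c,80),"fin",rect(P,85,110,c,60))
    print(manip.read_state()["t"],manip.read_state()["tool_pos"],manip.read_state()["ft_force"])
a,b=(cv2.imread(f"pics/w_{n}.png") for n in("heater","cover"))
cv2.imwrite("pics/w_both.png",cv2.resize(np.vstack([a,b]),None,fx=.75,fy=.75))
E
```

```text
case [ 5.5866e+02 -2.2932e+02  1.5027e+02  1.6920e+02  6.7000e+00  6.0120e+01
  9.0090e+03] rim [ 558.75 -229.86  100.2    69.92    6.97  106.21 3682.  ] caps [ 558.63 -229.54   87.3    41.52    6.53  122.54 1366.  ]
2.375 [ 557.7881372  -232.37989515  280.03376988] [ 1.17131367 -0.21811852  0.0352768 ]
top [ 542.56  215.37  112.2    82.34   27.19   53.01 5162.  ] fin [542.55 215.58  13.39  59.65  27.84  98.55 711.  ]
4.3667 [541.19406411 212.6055341  250.00509665] [ 0.23014599  0.27473524 -0.7770563 ]
```

View pics/w_both.png

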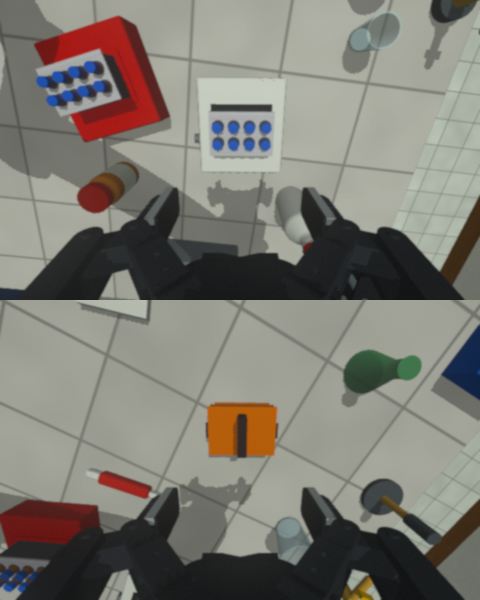

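Both wrist views agree with the overhead ones, with a small offset of about 2 mm: rim near (558.7,-230), yaw 7°; cover near (542.5,215), yaw 27.7°. I'll grasp, lift, then measure the held cover in the same camera so the camera offset cancels.

```bash
python3 - <<'E'
from h import *
o=down(27.7)
manip.reach((542.3,214.8,125),o)
manip.move_l((542.3,214.8,59),max_speed=60)
print(manip.gripper_close(effort=80)); manip.sleep(.2)
s=manip.read_state(); print(s["t"],s["tool_pos"],s["width"],s["grasp_force"],s["ft_force"])
manip.move_l((542.3,214.8,250),max_speed=110); manip.sleep(.3)
im,d,p=cam("wrist"); save("pics/held.png",im); s=manip.read_state()
P,_,_=pts(d,p); t=np.array(s["tool_pos"]); M=R.from_quat(s["orientation"],scalar_first=True).as_matrix()
L=(P-t)@M; np.savez("held",L=L)
Q=L*[1,1,-1]
print(t,s["width"],s["ft_force"],s["t"])
for z in range(-10,20,2):
    m=(abs(Q[:,2]+z)<1)&(np.hypot(Q[:,0],Q[:,1])<90); print(z,m.sum(),end="; ")
E
```

```text
False
7.0333 [542.3100341  214.8068329   59.13899179] 13.431280324357804 77.81810760498047 [-0.63286084 -0.71195629  1.92528122]
[542.26537167 214.79597896 249.90158595] 13.34718022089965 [-0.15902979  0.56741102 -2.23086341] 9.2667
-10 98; -8 85; -6 77; -4 46; -2 37; 0 25; 2 33; 4 338; 6 13571; 8 1379; 10 1; 12 13; 14 180; 16 314; 18 134;
```

View pics/held.png

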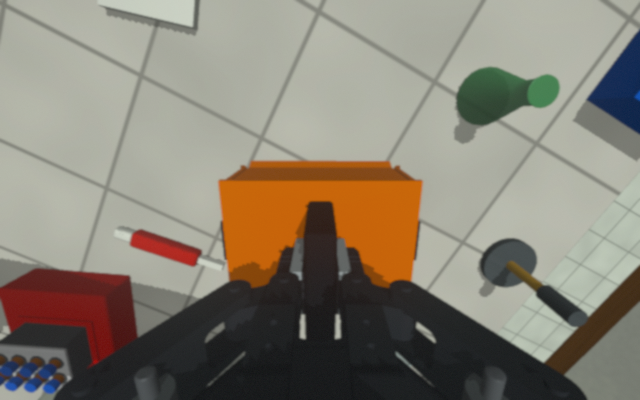

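The held view shows the orange cover level in the fingers, with the top's front edge at row 180 from col 220 to 421.

```bash
python3 - <<'E'
from h import *
L=np.load("held.npz")["L"]
m=(abs(L[:,2]-6)<3)&(abs(L[:,0])<60)&(abs(L[:,1])<75); Q=L[m]
A=np.c_[Q[:,:2],np.ones(len(Q))]; k=np.linalg.lstsq(A,Q[:,2],rcond=None)[0]; print("plane",k)
e=[];
for y in range(-52,53,4):
    b=Q[abs(Q[:,1]-y)<2]; e.append((y,b[:,0].max()))
e=np.array(e); print(e[:,1].round(1)); f=np.polyfit(e[:,0],e[:,1],1); print("front",f, np.degrees(np.arctan(f[0])))
for x in range(0,41,8):
    b=Q[abs(Q[:,0]-x)<3]; print(x,b[:,1].min().round(1),b[:,1].max().round(1))
E
```

```text
plane [7.42039737e-05 4.00969100e-04 6.19278716e+00]
[41.4 41.3 41.4 41.4 41.4 41.2 41.4 41.5 41.4 41.6 41.4 41.5 41.4 41.3
 41.3 41.2 41.3 41.2 41.2 41.4 41.5 41.5 41.4 41.2 41.3 41.5 41.2]
front [-7.11153974e-04  4.13606469e+01] -0.04074611439755619
0 -56.3 56.1
8 -56.0 55.9
16 -56.1 56.1
24 -56.1 56.0
32 -56.1 56.3
40 -55.9 56.0
```

```bash
python3 - <<'E'
from h import *
o=down(6.9); x,y=558.75,-230.1
manip.reach((x,y,215),o); manip.sleep(.3)
s=manip.read_state(); f0=np.array(s["ft_force"]); print(s["t"],s["tool_pos"],s["width"],f0.round(2))
print(manip.move_l((x,y,157),max_speed=45,until_force=8))
z=157; n=0
while z>124:
    manip.sleep(.05); s=manip.read_state(); f=np.array(s["ft_force"])-f0
    print(round(s["t"],2),np.round(s["tool_pos"],1),f.round(1),np.round(s["moment"],2))
    if f[2]>21.5 or np.hypot(f[0],f[1])>12: break
    z-=1.5 if f[2]<18 else .8
    manip.move_l((x,y,z),max_speed=15)
E
```

```text
11.2083 [ 558.97814253 -229.52467343  215.06740054] 12.615332716763517 [ 0.09 -0.47 -1.36]
False
12.7 [ 558.9 -230.2  157.3] [-0.7  0.7 -0.3] [ 0.02 -0.04 -0.01]
13.0 [ 558.7 -230.1  155.5] [ 0.2  1.  -0.5] [ 0.02 -0.02 -0.03]
13.3 [ 558.7 -230.1  153.9] [-0.5  0.4 -0.2] [-0.01 -0.02 -0.02]
13.6 [ 558.9 -230.1  152.6] [ 0.3 -0.   0.8] [ 0.01 -0.21 -0.02]
13.9 [ 558.9 -230.1  151.1] [ 1.  -0.1  0.9] [-0.04 -0.31 -0.02]
14.2 [ 558.8 -230.2  149.6] [0.  0.2 3.2] [-0.12 -0.22  0.04]
14.5 [ 558.8 -230.1  148.1] [-0.1  0.7  3.3] [-0.14 -0.17 -0.03]
14.8 [ 558.8 -230.1  146.6] [0.5 0.1 5.5] [-0.11 -0.17 -0.02]
15.1 [ 558.9 -230.2  145.2] [ 0.3 -0.2  5.8] [-0.12 -0.23 -0.03]
15.4 [ 558.9 -230.1  143.9] [0.4 0.1 7.9] [-0.07 -0.17 -0.  ]
15.7 [ 559.  -230.2  142.6] [0.6 0.2 8.9] [ 0.02 -0.18 -0.  ]
16.0 [ 559.  -230.2  141.3] [ 0.4  0.8 10. ] [-0.06  0.01  0.07]
16.3 [ 559.1 -230.2  140.1] [-1.1  1.1 11.5] [-0.05  0.04  0.03]
16.6 [ 558.9 -230.1  137.6] [1.6 1.  5.4] [-0.06 -0.35 -0.  ]
16.9 [ 558.9 -230.1  136.2] [1.8 0.8 7.1] [ 0.04 -0.18 -0.02]
17.2 [ 558.9 -230.1  135. ] [0.2 1.  8.8] [ 0.06 -0.   -0.02]
17.5 [ 558.9 -230.1  133.8] [ 0.6  1.3 11.2] [0.11 0.16 0.01]
17.8 [ 558.9 -230.1  132.6] [-0.1  0.7 12.8] [ 0.15  0.24 -0.01]
18.1 [ 559.  -230.1  131.4] [-2.1  1.8 14.3] [0.32 0.48 0.02]
18.4 [ 559.  -230.1  130.2] [-1.2  1.7 16.5] [ 0.29  0.65 -0.  ]
18.7 [ 559.  -230.1  129. ] [-2.7  2.3 18.5] [ 0.35  0.79 -0.01]
19.0 [ 559.  -230.1  128.4] [-3.3  3.3 20.1] [0.4  0.84 0.01]
19.3 [ 559.  -230.1  127.7] [-3.   2.4 20.2] [0.43 0.88 0.02]
19.6 [ 559.  -230.1  127.1] [-3.6  3.4 21.1] [0.49 1.05 0.01]
```

The push eased at 11.5 N, and the heights then match fully home (sink of about 14 mm at 21 N). I'll relieve the load, check with a slight upward pull, then look.

```bash
python3 - <<'E'
from h import *
x,y=558.75,-230.1
for z in(134,140.5,141.5,142.5):
    manip.move_l((x,y,z),max_speed=20); manip.sleep(.1); s=manip.read_state(); print(round(s["t"],2),s["tool_pos"][2].round(1),np.round(s["ft_force"],1),s["width"])
manip.move_l((x,y,141.2),max_speed=20)
manip.let_go(); manip.sleep(.2); manip.move_l((x,y,290),max_speed=120); manip.sleep(.3)
im,d,p=cam("wrist"); P,_,_=pts(d,p); c=(558.7,-230)
print("top",rect(P,125,145,c,80),"fin",rect(P,165,190,c,60),"case",rect(P,54,64,c,125))
m=(abs(P[:,2]-135)<8)&(np.hypot(*(P[:,:2]-c).T)<65);Q=P[m];print("plane",np.linalg.lstsq(np.c_[Q[:,:2]-c,np.ones(len(Q))],Q[:,2],rcond=None)[0])
im2,_,_=cam("scene")
save("pics/end.png",np.vstack([cv2.resize(im[60:300,150:450],(600,300)),cv2.resize(im2[200:325,200:325],(300,300)).repeat(2,1)]))
print(manip.read_state()["t"])
E
```

```text
20.61 134.7 [0.  0.1 8.8] 13.068243163997154
21.18 140.0 [-0.2 -0.1  1.5] 13.1768951713441
21.53 141.3 [-0.6 -0.1 -1. ] 13.203713860874338
21.88 142.2 [ 0.7  0.3 -4.1] 13.231205536488178
top [ 558.41 -229.8   121.58   81.52    6.61  134.27 6495.  ] fin [ 558.58 -229.14   13.54   58.97    6.81  179.75  912.  ] case [ 558.61 -229.44  150.27  169.51    6.71   59.92 5351.  ]
plane [-9.38125142e-04  1.65796725e-03  1.34339295e+02]
24.8167
```

View pics/end.png

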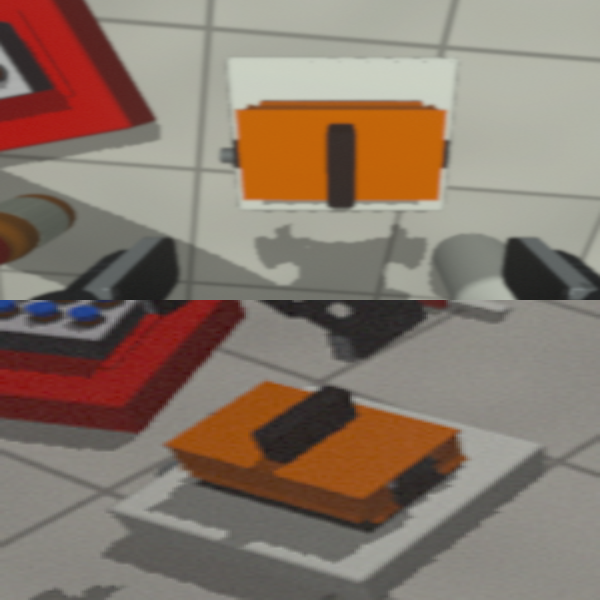

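The picture shows the cover squarely on the white heater: top face at z 134.3 mm, level to about 0.1°, both clips flush, and it resisted a slight pull. Handing in.

```bash
python3 -c "
from station import manip
print(manip.sign_off())"
```

```text
the job is handed in; nothing more can be done
None
```

The orange cover is clipped fully home on the white heater's vial block: it snapped in at about 11.5 N, the press peaked near 21 N, and I released it and handed the job in at about 25 s.

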